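# Turn the spice carousel to the red-capped jar

## Robot

A 6-joint arm with a two-finger parallel gripper is mounted at the origin on a cart in front of the work surface, level with it; the furniture and walls round the work are solid. World frame = base frame: x ahead of the robot, y to its left, z up, the work surface at z = 0. Lengths are in m, angles in rad, forces in N, time in s.
With the tool pointing down it reaches from about 0.375 to 0.825 m from the base axis. Payload 5.5 kg.
Tool frame: the origin (TCP) lies at the very end of the fingers, on their centre line; the grasp point (between the pads) lies 19 mm behind it; z points along the fingers, y is the line along which they close (so a half turn about z gives the same grasp; the last joint's range is limited). The gripper opens to 85 mm and grips with 20 to 120 N. Pads are 22 mm wide; open, the fingers measure 114 mm over their backs; the gripper's body (76 mm by 85 mm) begins 54 mm behind the grasp point. The pads swing forward as they close: fully open they stand 13 mm farther back than shut.
Start: joints at [-1.243, 0.314, -0.047, 1.21, 0, 1.571], TCP at [0.193, -0.568, 0.231] pointing down, gripper open.
Joint ranges: [-2.67, 2.67], [-0.69, 1.73], [-1.03, 1.25], [-2.08, 2.16], [-1.42, 1.45], [-3.14, 3.14]. Speed limits (rad/s): [2.39, 2.39, 3.01, 3.14, 3.14, 3.14].

## Interface

Orientations are given as a unit quaternion [w, x, y, z].
In Python, from station import manip gives the robot as it stands.
- The arm moves only by the tool play_rows, never from a script. Its argument "steps" is a list of rows, each an object of numbers: "dx", "dy", "dz": the shift along the tool's x, y, z in m; "ax", "ay", "az": the turn, a rotation vector about the tool's x, y, z in rad; "fingers": the opening, from 0 (shut) to 1 (fully open). In form: [{"dx": .., "dy": .., "dz": .., "ax": .., "ay": .., "az": .., "fingers": ..}, ...]. A call has 1 to 12 rows; each row is the pose to reach, as a shift and turn from the pose commanded when the call began, along the tool's axes at that moment; what a row does not reach only later rows make up. A row lasts 1/8 s, in which the tool goes at most 62.5 mm and 10.7 degrees, less where a joint would pass 70% of its speed; a pose out of reach is approached as far as the arm can. A call with a gripper value outside its range is refused whole. The fingers move at their own pace and stop on an object; the grip force is fixed at half the most. Time passes only in rows, so rows that repeat a pose let the fingers close. It gives the time, the measured TCP pose, the force, the opening and the grip force at its end, in the units of the state.
- manip.get_state(): the state, without advancing time (a new reading comes with each control period).
- manip.capture(name): name is "scene" or "top" or "wrist"; returns the picture (480x640x3 uint8, red, green, blue); there is no depth.
- manip.get_calibration(name): a dict with "vfov" (degrees; the focal length in pixels is half the picture's height over the tangent of half this angle, whatever the lens; pixels are square), "cx", "cy" (the principal point, pixels), "position" and "attitude" of the camera in the world. Camera axes: x right, y down, z forward; pixel columns grow to the right and rows downward; lengths in m; the calibration is good to about 2 mm. A picture is of the moment at which its call begins: read the wrist's pose just before it. get_calibration takes no time and is no camera call; for the wrist camera it gives the pose at the moment of the call.
- manip.close_job(): hands the job in; it is judged then, once.
Trained networks look in the newest picture that a camera, given by its name, has taken for a name from the list of things; names that differ only in an ending like _2 or _b are one class to them, and where a whole thing is asked for, a point or a joint stands for the part that bears it (a point fixed in the world has none). Each returns a list of dicts, best first, with "confidence" (0 to 1); they miss things now and then, are a little off and sometimes report something else, mostly with a low value. They report only what shows in the picture. A call takes as long as a camera call. They do not tell look-alikes from the thing itself.
- manip.look_for(camera, target): "pixel" ([column, row] in pixels, amid what is visible of it).
The state is a dict: "time": time; "joint_positions": joint angles; "dq": joint speeds; "joint_torque": joint torques, N m; "ee_pos": TCP position; "orientation": TCP orientation; "force": force on the tool from outside, world axes, zero at the start; "moment": the same for the moment, N m; "width": opening from 0.0 (shut) to 1.0 (fully open); "gripper_force": force on a finger pad.
Only numpy, scipy, OpenCV 4.12 (cv2) and the standard library are available. Lean on these libraries where they do the work, as an engineer would, in place of code of your own. Each camera call takes 0.05 s, during which the arm holds its last target. There are 200 camera calls.

## Task

Turn the spice carousel by pushing one of the blue arms on its top with a fingertip, until the red-capped jar stands right at the white pointer on the base; either way round will do. Touch none of the things standing on the carousel, keep them upright in their pockets, and leave the mug, the lime and the bowl alone. Leave the carousel at rest and take your hand away.

Things in the scene. Friction and masses are not known exactly. Their poses are not given: they have to be found in the camera images.
- carousel (a joint): angle of the turntable (rad), 0 at the start, positive anticlockwise seen from above; it turns freely both ways through at least 3.1 rad, on an upright axis. Turning slowly needs 0.1 to 0.4 N m, more the faster (about 1 to 4 N at an arm's end); it stays where it is left and coasts only a few degrees from a slow push. It has no detents.
- star: blue four-armed star handle on top of the turntable's post, turning with it. Origin on the axis at mid-height of the arms, 170 mm above the worktop. Arms run along its +x, -x, +y, -y: straight blades 9 mm thick, 24 mm tall (158 to 182 mm above the worktop), reaching 108 mm from the axis; the hub has radius 18 mm, its top at 188 mm.
- table_top (a point): centre of the round wooden turntable's top (radius 118 mm, 28 mm above the worktop), at the foot of the post of radius 8 mm. Four round cup-like pockets with thin rims 28 mm tall lie half-way between the star's arms (45 degrees from them), centred 78 mm from the axis; each holds one thing, with 1 to 5 mm of play all round.
- gate (a point): point on the fixed base's pointer line, 78 mm from the turntable's axis, 28 mm above the worktop (turntable top): where a pocket's centre is when it stands right at the pointer. Does not turn with the turntable.
- pointer (a point): white arrow on the black tongue of the fixed base, sticking out from under the turntable on the side towards the robot; point 132 mm from the axis, 13 mm above the worktop, on the same line from the axis as the gate point. The base is fixed to the worktop.
- spice_a_mid (a point): the jar with the red cap: 45 mm diameter, 106 mm tall, standing loose in a pocket (cap top 134 mm above the worktop, the tallest thing on the turntable); point at its centre, half-way up
- spice_b_mid (a point): white-capped seasoning jar, 47 mm diameter, 98 mm tall, loose in a pocket; point at its centre, half-way up
- egg_cup_mid (a point): cream egg cup, 49 mm diameter, 62 mm tall, loose in a pocket; point at its centre, half-way up
- glass_dry2_mid (a point): small clear glass, upside down, 46 mm diameter, 57 mm tall, loose in a pocket; point at its centre, half-way up
- mug_a: bystander: white mug with handle, 82x112x94 mm, loose on the worktop to the left; origin under its centre
- lime_a: bystander: lime, 52x43x42 mm, loose on the worktop to the right; origin at its underside
- bowl_dip: bystander: small white bowl, 116 mm wide, 52 mm tall, loose on the worktop behind the turntable; origin under its centre
There are look-alikes about, which are no part of the job. Leave any brown look-alike of the part that bears egg_cup_mid alone.

How it is judged:
On the way:
1. a finger pushes on an arm of the blue star (contact force between the fingers and star above 0.3 N), for 0.05 s.
At the end, for the whole second after the job is handed in: The red-capped jar's centre is within 12 mm (about 9 degrees of turn) of the gate point at the pointer, the carousel is at rest, and all four things stand upright in their pockets (horizontal distance between spice_a_mid and gate below 0.012 m and velocity of joint carousel between -0.05 and 0.05 rad/s and angle between each of spice_a_mid, spice_b_mid, egg_cup_mid, glass_dry2_mid's own z axis and vertical below 0.12 rad and height (world z) of spice_a_mid between 0.075 and 0.087 m and horizontal distance between spice_a_mid and star between 0.07 and 0.086 m and height (world z) of spice_b_mid between 0.071 and 0.083 m and horizontal distance between spice_b_mid and star between 0.07 and 0.086 m and height (world z) of egg_cup_mid between 0.053 and 0.065 m and horizontal distance between egg_cup_mid and star between 0.07 and 0.086 m and height (world z) of glass_dry2_mid between 0.0505 and 0.0625 m and horizontal distance between glass_dry2_mid and star between 0.07 and 0.086 m); the robot touches nothing.
It fails at once if the robot touches a thing standing on the carousel (contact force between any of the fingers, the arm and spice_a above 0.5 N or contact force between any of the fingers, the arm and spice_b above 0.5 N or contact force between any of the fingers, the arm and egg_cup above 0.5 N or contact force between any of the fingers, the arm and glass_dry2 above 0.5 N).
It fails at once if a thing on the carousel is lifted or tipped (height (world z) of spice_a_mid above 0.096 m or angle between any of spice_a_mid, spice_b_mid, egg_cup_mid, glass_dry2_mid's own z axis and vertical above 0.35 rad or height (world z) of spice_b_mid above 0.092 m or height (world z) of egg_cup_mid above 0.074 m or height (world z) of glass_dry2_mid above 0.0715 m).
It fails at once if the mug, the lime or the bowl is disturbed (distance of any of mug_a, lime_a, bowl_dip from where it was at the start of the episode above 0.02 m).
It also fails if it takes over 48 s, if anything falls off the work surface, if the arm or the gripper's body presses on something with over 40 N, if the wrist force passes 120 N, or if a joint passes its speed limit or range.

## Working session

There is one attempt and no reset: what is moved stays moved. The work goes in short steps, Python scripts to look and compute and a tool call to move; the robot and the scene stay as the last step left them, time stands still between calls to the robot, and variables do not carry over. Pictures are saved under pics/ and viewed, at most 10 in all, crops included, and the job is handed in when it is done.

Besides the shell and the picture viewer there is one more tool, called after "Call:" as a command line: name --argument value ..., lists and objects as JSON in quotes. play_rows: Moves the arm, as the interface text tells. Its arguments: {"type":"object","properties":{"steps":{"type":"array","items":{"type":"object","properties":{"dx":{"type":"number"},"dy":{"type":"number"},"dz":{"type":"number"},"ax":{"type":"number"},"ay":{"type":"number"},"az":{"type":"number"},"fingers":{"type":"number"}}}}},"required":["steps"]}

```bash
mkdir -p pics
cat > h.py <<'E'
import numpy as np, cv2
from scipy.spatial.transform import Rotation as R
from station import manip
def cal(n):
    c=manip.get_calibration(n); q=np.array(c['attitude'],float)
    M=R.from_quat(q[[1,2,3,0]]).as_matrix() if q.size==4 else q.reshape(3,3)
    return 240/np.tan(np.radians(c['vfov'])/2),c['cx'],c['cy'],np.array(c['position']),M
def unproj(n,px,z):
    f,cx,cy,p,M=cal(n); d=M@np.array([(px[0]-cx)/f,(px[1]-cy)/f,1]); return p+d*(z-p[2])/d[2]
def proj(n,P):
    f,cx,cy,p,M=cal(n); c=M.T@(np.array(P)-p); return np.array([cx+f*c[0]/c[2],cy+f*c[1]/c[2]])
def shot(n,fn):
    im=manip.capture(n); cv2.imwrite('pics/'+fn,im[:,:,::-1]); return im
E
python3 - <<'E'
from h import *
shot('top','top0.png');shot('scene','scene0.png')
print(manip.get_calibration('top'))
for t,z in [('star',.17),('table_top',.028),('spice_a_mid',.08),('spice_b_mid',.08),('egg_cup_mid',.06),('glass_dry2_mid',.056),('pointer',.013),('mug_a',.05),('lime_a',.02),('bowl_dip',.03)]:
    for n in ('top',):
        for r in manip.look_for(n,t)[:3]: print(n,t,r['pixel'],round(r['confidence'],2),unproj(n,r['pixel'],z).round(3))
print(manip.get_state())
E
```

```text
{'vfov': 51.62315502955385, 'cx': 327.95449457933466, 'cy': 237.11392115017108, 'position': array([0.36375263, 0.00977637, 1.19633068]), 'attitude': array([-0.0654753 ,  0.70901184, -0.69905136,  0.06589675])}
top star [309.1, 227.9] 0.73 [0.576 0.051 0.17 ]
top table_top [309.8, 246.3] 0.85 [0.561 0.054 0.028]
top table_top [293.3, 299.6] 0.61 [0.434 0.09  0.028]
top spice_a_mid [342.3, 229.0] 0.92 [ 0.593 -0.022  0.08 ]
top spice_a_mid [309.0, 227.7] 0.21 [0.595 0.054 0.08 ]
top spice_b_mid [278.6, 250.3] 0.84 [0.542 0.123 0.08 ]
top egg_cup_mid [417.1, 238.2] 0.95 [ 0.578 -0.197  0.06 ]
top egg_cup_mid [315.8, 272.3] 0.93 [0.495 0.037 0.06 ]
top egg_cup_mid [403.6, 279.1] 0.79 [ 0.482 -0.164  0.06 ]
top glass_dry2_mid [299.1, 211.2] 0.77 [0.64  0.08  0.056]
top glass_dry2_mid [316.7, 272.5] 0.6 [0.495 0.035 0.056]
top pointer [291.8, 298.3] 0.69 [0.438 0.094 0.013]
top mug_a [202.8, 303.3] 0.85 [0.421 0.295 0.05 ]
top lime_a [454.2, 306.0] 0.76 [ 0.425 -0.289  0.02 ]
top bowl_dip [280.8, 152.9] 0.88 [0.793 0.13  0.03 ]
{'time': 0.6, 'joint_positions': array([-1.24300875e+00,  3.13489393e-01, -4.71231618e-02,  1.21019961e+00,
       -2.03474906e-05,  1.57076604e+00]), 'dq': array([-0.00137565, -0.00073744,  0.00031799, -0.00049106,  0.00141904,
        0.00156612]), 'joint_torque': array([ 4.28726980e-05, -5.39136851e+01,  3.39894319e+01,  1.74677094e-03,
        1.46661314e-04, -9.13963518e-07]), 'ee_pos': array([ 0.19315789, -0.56804091,  0.23129569]), 'orientation': array([-6.15508685e-06,  9.86596979e-01,  1.63175980e-01, -1.13297202e-05]), 'force': array([0.0082819 , 0.11869129, 0.36537109]), 'moment': array([-0.01149515, -0.07788486,  0.01693681]), 'gripper_force': 0.0, 'width': 0.9998504091708517}
```

Run:
```python
import cv2
a=cv2.imread('pics/top0.png')[130:350,190:470]
cv2.imwrite('pics/topc.png',cv2.resize(a,None,fx=2.7,fy=2.7,interpolation=cv2.INTER_CUBIC))
```

```text
(no output)
```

View pics/topc.png

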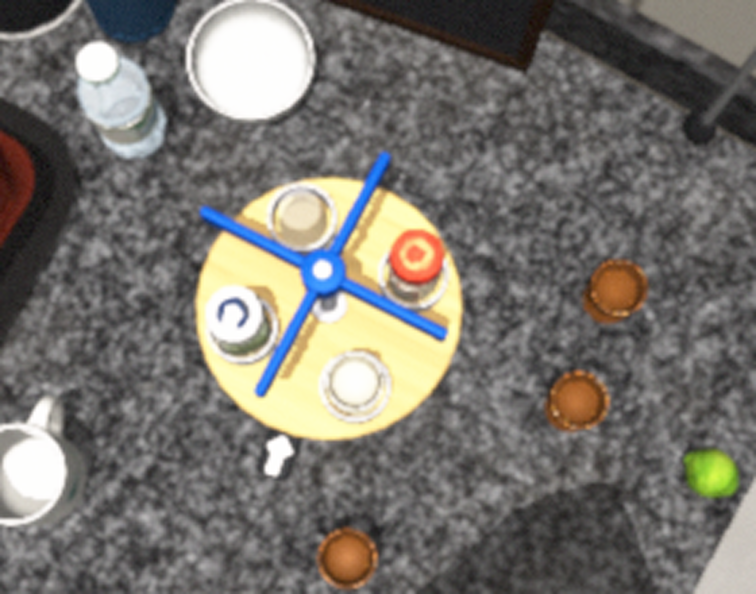

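View pics/scene0.png

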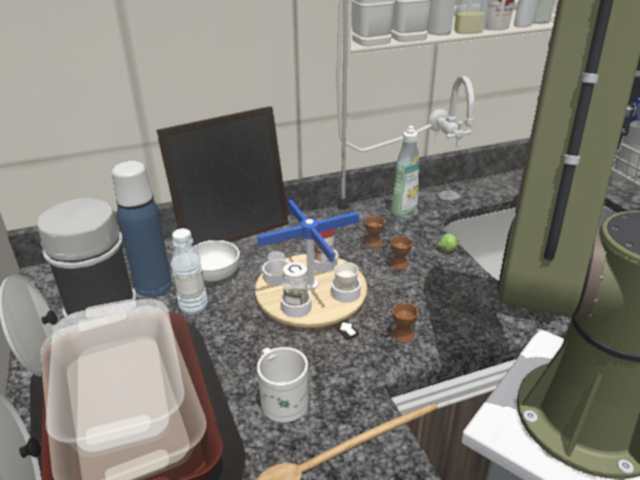

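The top crop shows the star hub at (323,270), arm tips at (385,157), (443,333), (262,390) and (205,212), the red cap at (416,255) and the white arrow at (279,455). The brown egg cups off the turntable are the look-alikes. The scene view agrees.

Run:
```python
from h import *
P=lambda c,z: unproj('top',(190+c[0]/2.7,130+c[1]/2.7),z)[:2]
hub=P((323,270),.188); tips=[P(c,.182) for c in [(385,157),(443,333),(262,390),(205,212)]]
A=np.mean(tips,0); print('hub',hub,'tipmean',A,'table',unproj('top',(309.8,246.3),.028))
ang=lambda p:np.degrees(np.arctan2(*(p-A)[::-1]))
for t in tips: print('tip',t.round(3),np.linalg.norm(t-A).round(3),ang(t).round(1))
r=P((416,255),.134);p=P((279,455),.013)
for n,q in (('red',r),('ptr',p)): print(n,q.round(3),np.linalg.norm(q-A).round(3),ang(q).round(1))
for n,q in (('white',P((235,313),.126)),('egg',P((355,380),.09)),('glass',P((302,218),.085))): print(n,q.round(3),np.linalg.norm(q-A).round(3),ang(q).round(1))
```

```text
hub [0.56801558 0.04870713] tipmean [0.56783182 0.04832233] table [0.56073647 0.05365208 0.028     ]
tip [0.66  0.002] 0.103 -26.5
tip [ 0.521 -0.044] 0.103 -116.7
tip [0.476 0.093] 0.103 154.0
tip [0.614 0.142] 0.104 63.7
red [ 0.592 -0.024] 0.077 -71.3
ptr [0.437 0.091] 0.137 162.0
white [0.544 0.122] 0.077 108.0
egg [0.495 0.024] 0.077 -161.5
glass [0.634 0.072] 0.07 19.4
```

Call:
play_rows --steps '[{"dx": 0, "dy": 0, "dz": -0.04, "fingers": 0}, {"dx": 0.05, "dy": -0.034, "dz": -0.06, "az": -0.15, "fingers": 0}, {"dx": 0.1, "dy": -0.068, "dz": -0.06, "az": -0.3, "fingers": 0}, {"dx": 0.15, "dy": -0.103, "dz": -0.06, "az": -0.45, "fingers": 0}, {"dx": 0.2, "dy": -0.137, "dz": -0.06, "az": -0.6, "fingers": 0}, {"dx": 0.25, "dy": -0.171, "dz": -0.06, "az": -0.75, "fingers": 0}, {"dx": 0.3, "dy": -0.206, "dz": -0.06, "az": -0.9, "fingers": 0}, {"dx": 0.35, "dy": -0.24, "dz": -0.06, "az": -1.05, "fingers": 0}, {"dx": 0.4, "dy": -0.274, "dz": -0.06, "az": -1.15, "fingers": 0}, {"dx": 0.45, "dy": -0.309, "dz": -0.06, "az": -1.2425, "fingers": 0}, {"dx": 0.5, "dy": -0.343, "dz": -0.06, "az": -1.2425, "fingers": 0}, {"dx": 0.55, "dy": -0.377, "dz": -0.06, "az": -1.2425, "fingers": 0}]'

```text
schema error: expected keys dx, dy, dz, ax, ay, az, fingers
```

Run:
```python
from h import *
s=manip.get_state();q=s['orientation'];print(s['ee_pos'],s['width'],s['joint_positions'].round(2));print(R.from_quat(q[[1,2,3,0]]).as_matrix().round(3))
```

```text
[ 0.19315789 -0.56804091  0.23129569] 0.9998504091708517 [-1.24  0.31 -0.05  1.21 -0.    1.57]
[[ 0.947  0.322 -0.   ]
 [ 0.322 -0.947  0.   ]
 [-0.    -0.    -1.   ]]
```

All keys are required in each row.

Call:
play_rows --steps '[{"dx": 0, "dy": 0, "dz": -0.04, "ax": 0, "ay": 0, "az": 0, "fingers": 0}, {"dx": 0.05, "dy": -0.034, "dz": -0.06, "ax": 0, "ay": 0, "az": -0.15, "fingers": 0}, {"dx": 0.1, "dy": -0.068, "dz": -0.06, "ax": 0, "ay": 0, "az": -0.3, "fingers": 0}, {"dx": 0.15, "dy": -0.103, "dz": -0.06, "ax": 0, "ay": 0, "az": -0.45, "fingers": 0}, {"dx": 0.2, "dy": -0.137, "dz": -0.06, "ax": 0, "ay": 0, "az": -0.6, "fingers": 0}, {"dx": 0.25, "dy": -0.171, "dz": -0.06, "ax": 0, "ay": 0, "az": -0.75, "fingers": 0}, {"dx": 0.3, "dy": -0.206, "dz": -0.06, "ax": 0, "ay": 0, "az": -0.9, "fingers": 0}, {"dx": 0.35, "dy": -0.24, "dz": -0.06, "ax": 0, "ay": 0, "az": -1.05, "fingers": 0}, {"dx": 0.4, "dy": -0.274, "dz": -0.06, "ax": 0, "ay": 0, "az": -1.15, "fingers": 0}, {"dx": 0.45, "dy": -0.309, "dz": -0.06, "ax": 0, "ay": 0, "az": -1.2425, "fingers": 0}, {"dx": 0.5, "dy": -0.343, "dz": -0.06, "ax": 0, "ay": 0, "az": -1.2425, "fingers": 0}, {"dx": 0.55, "dy": -0.377, "dz": -0.06, "ax": 0, "ay": 0, "az": -1.2425, "fingers": 0}]'

```text
time: 2.1
ee_pos: [0.5936, -0.0323, 0.2915]
orientation: [0.0, 0.707, 0.707, 0.0]
force: [0.4, -0.3, -0.1]
width: -0.004
gripper_force: 0.0
```

Run:
```python
from h import *
s=manip.get_state();q=s['orientation'];print(s['time'],s['ee_pos'],s['width'],s['force'],s['joint_positions'].round(2));print(R.from_quat(q[[1,2,3,0]]).as_matrix().round(3))
```

```text
2.1 [ 0.59356641 -0.0322736   0.29154397] -0.00444323155868931 [ 0.43671321 -0.3368923  -0.06837905] [-0.05  0.29  0.05  1.34 -0.    1.52]
[[ 0.     1.     0.001]
 [ 1.    -0.    -0.   ]
 [-0.     0.001 -1.   ]]
```

Call:
play_rows --steps '[{"dx": 0.04, "dy": 0.03, "dz": 0, "ax": 0, "ay": 0, "az": 0, "fingers": 0}, {"dx": 0.081, "dy": 0.06, "dz": 0, "ax": 0, "ay": 0, "az": 0, "fingers": 0}, {"dx": 0.081, "dy": 0.06, "dz": 0.02, "ax": 0, "ay": 0, "az": 0, "fingers": 0}, {"dx": 0.081, "dy": 0.06, "dz": 0.05, "ax": 0, "ay": 0, "az": 0, "fingers": 0}, {"dx": 0.081, "dy": 0.06, "dz": 0.08, "ax": 0, "ay": 0, "az": 0, "fingers": 0}, {"dx": 0.081, "dy": 0.06, "dz": 0.11, "ax": 0, "ay": 0, "az": 0, "fingers": 0}, {"dx": 0.081, "dy": 0.06, "dz": 0.138, "ax": 0, "ay": 0, "az": 0, "fingers": 0}, {"dx": 0.081, "dy": 0.06, "dz": 0.138, "ax": 0, "ay": 0, "az": 0, "fingers": 0}]'

```text
time: 3.1
ee_pos: [0.6506, 0.0468, 0.1509]
orientation: [-0.002, 0.707, 0.707, -0.002]
force: [-0.6, 0.4, 0.3]
width: -0.003
gripper_force: 0.0
```

```bash
cat > plan.py <<'E'
# finger arc: centre bearing b, R=.085, about axis; dx=world dy, dy=world dx
from h import *
A=np.array([.568,.0485]); R0=.085
P=lambda b:A+R0*np.array([np.cos(np.radians(b)),np.sin(np.radians(b))])
def h(al,a=.0145,b=.011): # arm at al; half extent world x=a (tool y), world y=b, along arm normal
    return a*abs(np.sin(np.radians(al)))+b*abs(np.cos(np.radians(al)))+.0045
for al in (-26.5,-60,-90,-120,-153): print('arm',al,'finger bearing',(al+np.degrees(np.arcsin(h(al)/R0))).round(1))
def rows(bs):
    for b in bs:
        d=P(b)-P(bs[0]); print(b,'dx',d[1].round(3),'dy',d[0].round(3))
rows([0]+list(range(-4,-49,-4)))
rows([-48]+list(range(-52,-97,-4)))
rows([-96]+list(range(-100,-129,-4)))
E
python3 plan.py; python3 -c "
from h import *
s=manip.get_state();print(s['ee_pos'],s['force'])"
```

```text
arm -26.5 finger bearing -12.3
arm -60 finger bearing -44.6
arm -90 finger bearing -77.1
arm -120 finger bearing -104.6
arm -153 finger bearing -138.8
0 dx 0.0 dy 0.0
-4 dx -0.006 dy -0.0
-8 dx -0.012 dy -0.001
-12 dx -0.018 dy -0.002
-16 dx -0.023 dy -0.003
-20 dx -0.029 dy -0.005
-24 dx -0.035 dy -0.007
-28 dx -0.04 dy -0.01
-32 dx -0.045 dy -0.013
-36 dx -0.05 dy -0.016
-40 dx -0.055 dy -0.02
-44 dx -0.059 dy -0.024
-48 dx -0.063 dy -0.028
-48 dx 0.0 dy 0.0
-52 dx -0.004 dy -0.005
-56 dx -0.007 dy -0.009
-60 dx -0.01 dy -0.014
-64 dx -0.013 dy -0.02
-68 dx -0.016 dy -0.025
-72 dx -0.018 dy -0.031
-76 dx -0.019 dy -0.036
-80 dx -0.021 dy -0.042
-84 dx -0.021 dy -0.048
-88 dx -0.022 dy -0.054
-92 dx -0.022 dy -0.06
-96 dx -0.021 dy -0.066
-96 dx 0.0 dy 0.0
-100 dx 0.001 dy -0.006
-104 dx 0.002 dy -0.012
-108 dx 0.004 dy -0.017
-112 dx 0.006 dy -0.023
-116 dx 0.008 dy -0.028
-120 dx 0.011 dy -0.034
-124 dx 0.014 dy -0.039
-128 dx 0.018 dy -0.043
[0.65061285 0.04680998 0.15091878] [-0.60982187  0.3708689   0.2866889 ]
```

Call:
play_rows --steps '[{"dx": -0.006, "dy": 0, "dz": 0, "ax": 0, "ay": 0, "az": 0, "fingers": 0}, {"dx": -0.012, "dy": -0.001, "dz": 0, "ax": 0, "ay": 0, "az": 0, "fingers": 0}, {"dx": -0.018, "dy": -0.002, "dz": 0, "ax": 0, "ay": 0, "az": 0, "fingers": 0}, {"dx": -0.023, "dy": -0.003, "dz": 0, "ax": 0, "ay": 0, "az": 0, "fingers": 0}, {"dx": -0.029, "dy": -0.005, "dz": 0, "ax": 0, "ay": 0, "az": 0, "fingers": 0}, {"dx": -0.035, "dy": -0.007, "dz": 0, "ax": 0, "ay": 0, "az": 0, "fingers": 0}, {"dx": -0.04, "dy": -0.01, "dz": 0, "ax": 0, "ay": 0, "az": 0, "fingers": 0}, {"dx": -0.045, "dy": -0.013, "dz": 0, "ax": 0, "ay": 0, "az": 0, "fingers": 0}, {"dx": -0.05, "dy": -0.016, "dz": 0, "ax": 0, "ay": 0, "az": 0, "fingers": 0}, {"dx": -0.055, "dy": -0.02, "dz": 0, "ax": 0, "ay": 0, "az": 0, "fingers": 0}, {"dx": -0.059, "dy": -0.024, "dz": 0, "ax": 0, "ay": 0, "az": 0, "fingers": 0}, {"dx": -0.063, "dy": -0.028, "dz": 0, "ax": 0, "ay": 0, "az": 0, "fingers": 0}]'

```text
time: 4.6
ee_pos: [0.6243, -0.0165, 0.1534]
orientation: [0.0, 0.707, 0.707, 0.0]
force: [1.6, 2.6, -0.3]
width: 0.001
gripper_force: 1.3
```

Run:
```python
from h import *
s=manip.get_state();print(s['ee_pos'],s['force'])
im=shot('top','top1.png')
a=im[130:350,190:470,::-1]
cv2.imwrite('pics/topc1.png',cv2.resize(a,None,fx=2.7,fy=2.7,interpolation=cv2.INTER_CUBIC))
```

```text
[ 0.62434449 -0.01646623  0.15336515] [ 1.62685597  2.64652749 -0.29576538]
```

View pics/topc1.png

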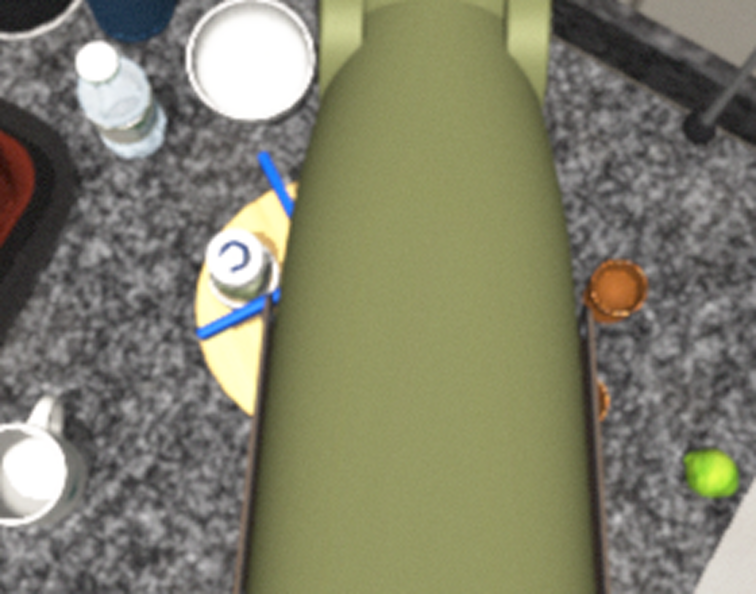

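The turntable has turned about 37° clockwise: one arm tip is now at (265,155) and another at (200,333). The white-capped jar is upright at (237,262), and the robot arm hides the rest. That matches the plan, so I'll continue.

Call:
play_rows --steps '[{"dx": -0.004, "dy": -0.005, "dz": 0, "ax": 0, "ay": 0, "az": 0, "fingers": 0}, {"dx": -0.007, "dy": -0.009, "dz": 0, "ax": 0, "ay": 0, "az": 0, "fingers": 0}, {"dx": -0.01, "dy": -0.014, "dz": 0, "ax": 0, "ay": 0, "az": 0, "fingers": 0}, {"dx": -0.013, "dy": -0.02, "dz": 0, "ax": 0, "ay": 0, "az": 0, "fingers": 0}, {"dx": -0.016, "dy": -0.025, "dz": 0, "ax": 0, "ay": 0, "az": 0, "fingers": 0}, {"dx": -0.018, "dy": -0.031, "dz": 0, "ax": 0, "ay": 0, "az": 0, "fingers": 0}, {"dx": -0.019, "dy": -0.036, "dz": 0, "ax": 0, "ay": 0, "az": 0, "fingers": 0}, {"dx": -0.021, "dy": -0.042, "dz": 0, "ax": 0, "ay": 0, "az": 0, "fingers": 0}, {"dx": -0.021, "dy": -0.048, "dz": 0, "ax": 0, "ay": 0, "az": 0, "fingers": 0}, {"dx": -0.022, "dy": -0.054, "dz": 0, "ax": 0, "ay": 0, "az": 0, "fingers": 0}, {"dx": -0.022, "dy": -0.06, "dz": 0, "ax": 0, "ay": 0, "az": 0, "fingers": 0}, {"dx": -0.021, "dy": -0.066, "dz": 0, "ax": 0, "ay": 0, "az": 0, "fingers": 0}]'

```text
time: 6.15
ee_pos: [0.5582, -0.0371, 0.1533]
orientation: [0.0, 0.707, 0.707, -0.0]
force: [3.4, 1.3, 0.0]
width: -0.0
gripper_force: 1.4
```

Call:
play_rows --steps '[{"dx": 0.001, "dy": -0.006, "dz": 0, "ax": 0, "ay": 0, "az": 0, "fingers": 0}, {"dx": 0.002, "dy": -0.012, "dz": 0, "ax": 0, "ay": 0, "az": 0, "fingers": 0}, {"dx": 0.004, "dy": -0.017, "dz": 0, "ax": 0, "ay": 0, "az": 0, "fingers": 0}, {"dx": 0.006, "dy": -0.023, "dz": 0, "ax": 0, "ay": 0, "az": 0, "fingers": 0}, {"dx": 0.008, "dy": -0.028, "dz": 0, "ax": 0, "ay": 0, "az": 0, "fingers": 0}, {"dx": 0.011, "dy": -0.034, "dz": 0, "ax": 0, "ay": 0, "az": 0, "fingers": 0}, {"dx": 0.014, "dy": -0.039, "dz": 0, "ax": 0, "ay": 0, "az": 0, "fingers": 0}, {"dx": 0.016, "dy": -0.041, "dz": 0, "ax": 0, "ay": 0, "az": 0, "fingers": 0}, {"dx": 0.018, "dy": -0.043, "dz": 0, "ax": 0, "ay": 0, "az": 0, "fingers": 0}, {"dx": 0.018, "dy": -0.043, "dz": 0, "ax": 0, "ay": 0, "az": 0, "fingers": 0}]'

```text
time: 7.4
ee_pos: [0.5148, -0.0187, 0.153]
orientation: [-0.001, 0.707, 0.707, -0.0]
force: [-0.4, 0.1, -0.1]
width: -0.002
gripper_force: 0.0
```

Run:
```python
from h import *
s=manip.get_state();print(s['time'],s['ee_pos'],s['force'])
im=shot('top','top2.png'); shot('scene','scene2.png')
a=im[130:350,190:470,::-1]
cv2.imwrite('pics/topc2.png',cv2.resize(a,None,fx=2.7,fy=2.7,interpolation=cv2.INTER_CUBIC))
```

```text
7.4 [ 0.51478294 -0.01870979  0.15303613] [-0.44720114  0.06991421 -0.1219884 ]
```

View pics/topc2.png

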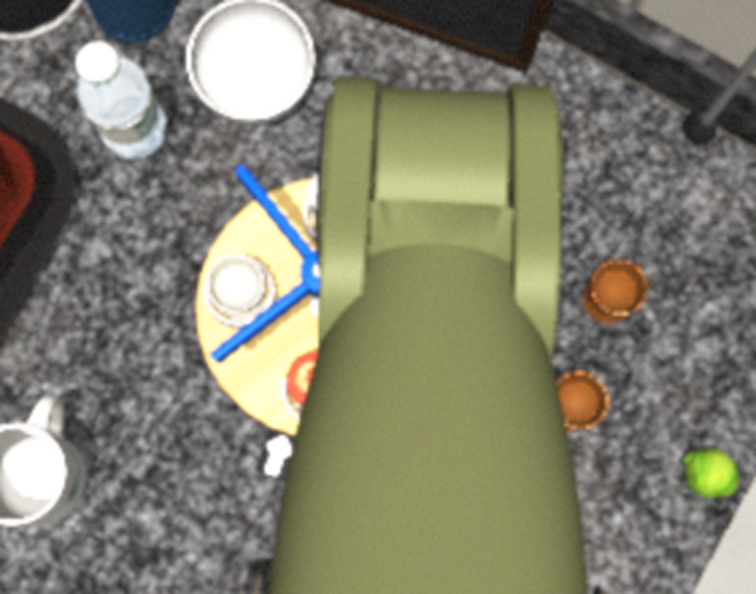

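The red cap (about 303,378) still needs about 12° more to reach the arrow line; arm tips are at (240,170) and (218,355). I'll finish with a slow push.

Run:
```python
from plan import *
print('--');rows([-128,-129.5,-131,-132.5,-134,-135,-136,-137,-138])
P2=lambda c,z: unproj('top',(190+c[0]/2.7,130+c[1]/2.7),z)[:2]
for c in ((240,170),(218,355)):
    d=P2(c,.182)-A; print(np.degrees(np.arctan2(d[1],d[0])))
```

```text
arm -26.5 finger bearing -12.3
arm -60 finger bearing -44.6
arm -90 finger bearing -77.1
arm -120 finger bearing -104.6
arm -153 finger bearing -138.8
0 dx 0.0 dy 0.0
-4 dx -0.006 dy -0.0
-8 dx -0.012 dy -0.001
-12 dx -0.018 dy -0.002
-16 dx -0.023 dy -0.003
-20 dx -0.029 dy -0.005
-24 dx -0.035 dy -0.007
-28 dx -0.04 dy -0.01
-32 dx -0.045 dy -0.013
-36 dx -0.05 dy -0.016
-40 dx -0.055 dy -0.02
-44 dx -0.059 dy -0.024
-48 dx -0.063 dy -0.028
-48 dx 0.0 dy 0.0
-52 dx -0.004 dy -0.005
-56 dx -0.007 dy -0.009
-60 dx -0.01 dy -0.014
-64 dx -0.013 dy -0.02
-68 dx -0.016 dy -0.025
-72 dx -0.018 dy -0.031
-76 dx -0.019 dy -0.036
-80 dx -0.021 dy -0.042
-84 dx -0.021 dy -0.048
-88 dx -0.022 dy -0.054
-92 dx -0.022 dy -0.06
-96 dx -0.021 dy -0.066
-96 dx 0.0 dy 0.0
-100 dx 0.001 dy -0.006
-104 dx 0.002 dy -0.012
-108 dx 0.004 dy -0.017
-112 dx 0.006 dy -0.023
-116 dx 0.008 dy -0.028
-120 dx 0.011 dy -0.034
-124 dx 0.014 dy -0.039
-128 dx 0.018 dy -0.043
--
-128 dx 0.0 dy 0.0
-129.5 dx 0.001 dy -0.002
-131 dx 0.003 dy -0.003
-132.5 dx 0.004 dy -0.005
-134 dx 0.006 dy -0.007
-135 dx 0.007 dy -0.008
-136 dx 0.008 dy -0.009
-137 dx 0.009 dy -0.01
-138 dx 0.01 dy -0.011
39.91827702685081
129.8521803344128
```

Call:
play_rows --steps '[{"dx": 0.001, "dy": -0.002, "dz": 0, "ax": 0, "ay": 0, "az": 0, "fingers": 0}, {"dx": 0.003, "dy": -0.003, "dz": 0, "ax": 0, "ay": 0, "az": 0, "fingers": 0}, {"dx": 0.004, "dy": -0.005, "dz": 0, "ax": 0, "ay": 0, "az": 0, "fingers": 0}, {"dx": 0.006, "dy": -0.007, "dz": 0, "ax": 0, "ay": 0, "az": 0, "fingers": 0}, {"dx": 0.007, "dy": -0.008, "dz": 0, "ax": 0, "ay": 0, "az": 0, "fingers": 0}, {"dx": 0.008, "dy": -0.009, "dz": 0, "ax": 0, "ay": 0, "az": 0, "fingers": 0}, {"dx": 0.009, "dy": -0.01, "dz": 0, "ax": 0, "ay": 0, "az": 0, "fingers": 0}, {"dx": 0.01, "dy": -0.011, "dz": 0, "ax": 0, "ay": 0, "az": 0, "fingers": 0}, {"dx": 0.01, "dy": -0.011, "dz": 0, "ax": 0, "ay": 0, "az": 0, "fingers": 0}, {"dx": 0.005, "dy": -0.006, "dz": 0, "ax": 0, "ay": 0, "az": 0, "fingers": 0}, {"dx": 0, "dy": 0, "dz": 0, "ax": 0, "ay": 0, "az": 0, "fingers": 0}, {"dx": 0, "dy": 0, "dz": -0.03, "ax": 0, "ay": 0, "az": 0, "fingers": 0}]'

```text
time: 9.0
ee_pos: [0.5143, -0.0196, 0.1815]
orientation: [-0.002, 0.708, 0.707, -0.002]
force: [1.0, 0.1, 1.1]
width: -0.002
gripper_force: 0.0
```

Call:
play_rows --steps '[{"dx": 0, "dy": 0, "dz": -0.06, "ax": 0, "ay": 0, "az": 0, "fingers": 0}, {"dx": 0, "dy": 0, "dz": -0.11, "ax": 0, "ay": 0, "az": 0, "fingers": 0}, {"dx": -0.05, "dy": 0, "dz": -0.11, "ax": 0, "ay": 0, "az": 0, "fingers": 0}, {"dx": -0.1, "dy": 0, "dz": -0.11, "ax": 0, "ay": 0, "az": 0, "fingers": 0}, {"dx": -0.15, "dy": 0, "dz": -0.11, "ax": 0, "ay": 0, "az": 0, "fingers": 0}, {"dx": -0.2, "dy": 0, "dz": -0.11, "ax": 0, "ay": 0, "az": 0, "fingers": 0}, {"dx": -0.25, "dy": 0, "dz": -0.11, "ax": 0, "ay": 0, "az": 0, "fingers": 0}, {"dx": -0.25, "dy": 0, "dz": -0.11, "ax": 0, "ay": 0, "az": 0, "fingers": 0}]'

```text
time: 10.0
ee_pos: [0.5151, -0.2725, 0.2925]
orientation: [-0.0, 0.709, 0.705, -0.0]
force: [0.8, 0.5, 0.1]
width: 0.0
gripper_force: 0.0
```

Run:
```python
from h import *
s=manip.get_state();print(s['time'],s['ee_pos'],s['force'])
im=shot('top','top3.png'); print(manip.look_for('top','spice_a_mid'))
a=im[130:350,190:470,::-1]
cv2.imwrite('pics/topc3.png',cv2.resize(a,None,fx=2.7,fy=2.7,interpolation=cv2.INTER_CUBIC))
```

```text
10.0 [ 0.5150706  -0.27254002  0.29251117] [0.84853392 0.45821355 0.11461152]
[{'pixel': [300.7, 269.8], 'confidence': 0.89}]
```

View pics/topc3.png

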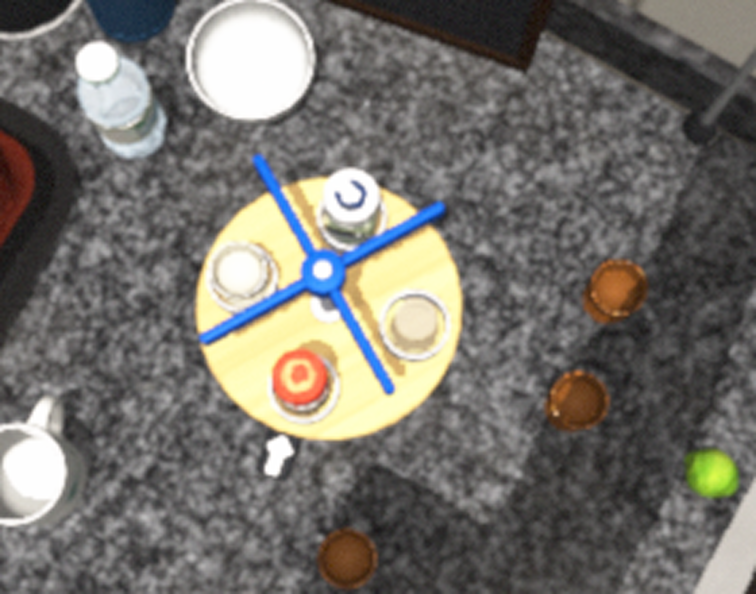

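All four things stand upright. The red cap is at (300,377), the arrow at (279,455), and the arm tips at (258,158), (441,208), (390,388) and (203,338).

Run:
```python
from h import *
P=lambda c,z: unproj('top',(190+c[0]/2.7,130+c[1]/2.7),z)[:2]
im=cv2.imread('pics/top3.png')
hsv=cv2.cvtColor(im,cv2.COLOR_BGR2HSV)
tips=[P(c,.182) for c in [(258,158),(441,208),(390,388),(203,338)]]
A=np.mean(tips,0);D=P((329.5,308),.028)
an=lambda p,c:np.degrees(np.arctan2(*(p-c)[::-1])).round(1)
print(A,D,P((323,270),.188),[an(t,A) for t in tips])
# pointer centroid by whiteness
m=((hsv[...,1]<50)&(hsv[...,2]>190)).astype(np.uint8); n,_,st,ce=cv2.connectedComponentsWithStats(m)
w=[ce[i] for i in range(1,n) if st[i,4]>5 and abs(ce[i]-[293.5,298.5]).max()<8]; print(w)
for c in (A,D):
  for nm,q in (('red',P((300,377),.134)),('ptrC',unproj('top',w[0],.014)[:2]),('ptrTip',P((286,437),.013)),('ptrTail',P((273,474),.013))): print(nm,q.round(3),np.linalg.norm(q-c).round(3),an(q,c))
```

```text
[0.56783589 0.04889153] [0.56620506 0.04841963] [0.56801558 0.04870713] [np.float64(30.4), np.float64(-60.2), np.float64(-149.4), np.float64(120.3)]
[array([292.36458333, 297.95833333])]
red [0.492 0.067] 0.078 166.4
ptrC [0.438 0.093] 0.137 161.2
ptrTip [0.453 0.085] 0.12 162.6
ptrTail [0.421 0.095] 0.154 162.5
red [0.492 0.067] 0.077 165.8
ptrC [0.438 0.093] 0.135 160.8
ptrTip [0.453 0.085] 0.119 162.1
ptrTail [0.421 0.095] 0.153 162.1
```

About 4° remain, so I'll do one more gentle nudge.

Call:
play_rows --steps '[{"dx": 0.06, "dy": 0, "dz": 0, "ax": 0, "ay": 0, "az": 0, "fingers": 0}, {"dx": 0.12, "dy": 0, "dz": 0, "ax": 0, "ay": 0, "az": 0, "fingers": 0}, {"dx": 0.18, "dy": 0, "dz": 0, "ax": 0, "ay": 0, "az": 0, "fingers": 0}, {"dx": 0.23, "dy": 0, "dz": 0, "ax": 0, "ay": 0, "az": 0, "fingers": 0}, {"dx": 0.25, "dy": 0, "dz": 0, "ax": 0, "ay": 0, "az": 0, "fingers": 0}, {"dx": 0.25, "dy": 0, "dz": 0, "ax": 0, "ay": 0, "az": 0, "fingers": 0}, {"dx": 0.25, "dy": 0, "dz": 0.04, "ax": 0, "ay": 0, "az": 0, "fingers": 0}, {"dx": 0.25, "dy": 0, "dz": 0.08, "ax": 0, "ay": 0, "az": 0, "fingers": 0}, {"dx": 0.25, "dy": 0, "dz": 0.115, "ax": 0, "ay": 0, "az": 0, "fingers": 0}, {"dx": 0.25, "dy": 0, "dz": 0.135, "ax": 0, "ay": 0, "az": 0, "fingers": 0}, {"dx": 0.25, "dy": 0, "dz": 0.14, "ax": 0, "ay": 0, "az": 0, "fingers": 0}, {"dx": 0.25, "dy": 0, "dz": 0.14, "ax": 0, "ay": 0, "az": 0, "fingers": 0}]'

```text
time: 11.6
ee_pos: [0.5156, -0.0193, 0.1537]
orientation: [0.0, 0.707, 0.707, -0.0]
force: [0.5, 0.9, 0.2]
width: -0.002
gripper_force: 0.0
```

Call:
play_rows --steps '[{"dx": 0.003, "dy": -0.003, "dz": 0, "ax": 0, "ay": 0, "az": 0, "fingers": 0}, {"dx": 0.006, "dy": -0.007, "dz": 0, "ax": 0, "ay": 0, "az": 0, "fingers": 0}, {"dx": 0.009, "dy": -0.01, "dz": 0, "ax": 0, "ay": 0, "az": 0, "fingers": 0}, {"dx": 0.01, "dy": -0.011, "dz": 0, "ax": 0, "ay": 0, "az": 0, "fingers": 0}, {"dx": 0.011, "dy": -0.012, "dz": 0, "ax": 0, "ay": 0, "az": 0, "fingers": 0}, {"dx": 0.012, "dy": -0.013, "dz": 0, "ax": 0, "ay": 0, "az": 0, "fingers": 0}, {"dx": 0.013, "dy": -0.0135, "dz": 0, "ax": 0, "ay": 0, "az": 0, "fingers": 0}, {"dx": 0.014, "dy": -0.014, "dz": 0, "ax": 0, "ay": 0, "az": 0, "fingers": 0}, {"dx": 0.014, "dy": -0.014, "dz": 0, "ax": 0, "ay": 0, "az": 0, "fingers": 0}, {"dx": 0.007, "dy": -0.007, "dz": 0, "ax": 0, "ay": 0, "az": 0, "fingers": 0}, {"dx": 0, "dy": 0, "dz": 0, "ax": 0, "ay": 0, "az": 0, "fingers": 0}, {"dx": 0, "dy": 0, "dz": -0.03, "ax": 0, "ay": 0, "az": 0, "fingers": 0}]'

```text
time: 13.1
ee_pos: [0.5144, -0.0198, 0.1814]
orientation: [-0.002, 0.708, 0.707, -0.002]
force: [-0.2, -0.4, -0.0]
width: 0.002
gripper_force: 0.0
```

Call:
play_rows --steps '[{"dx": 0, "dy": 0, "dz": -0.06, "ax": 0, "ay": 0, "az": 0, "fingers": 0}, {"dx": 0, "dy": 0, "dz": -0.11, "ax": 0, "ay": 0, "az": 0, "fingers": 0}, {"dx": -0.05, "dy": 0, "dz": -0.11, "ax": 0, "ay": 0, "az": 0, "fingers": 0}, {"dx": -0.1, "dy": 0, "dz": -0.11, "ax": 0, "ay": 0, "az": 0, "fingers": 0}, {"dx": -0.15, "dy": 0, "dz": -0.11, "ax": 0, "ay": 0, "az": 0, "fingers": 0}, {"dx": -0.2, "dy": 0, "dz": -0.11, "ax": 0, "ay": 0, "az": 0, "fingers": 0}, {"dx": -0.25, "dy": 0, "dz": -0.11, "ax": 0, "ay": 0, "az": 0, "fingers": 0}, {"dx": -0.25, "dy": 0, "dz": -0.11, "ax": 0, "ay": 0, "az": 0, "fingers": 0}]'

```text
time: 14.1
ee_pos: [0.515, -0.2727, 0.2924]
orientation: [-0.0, 0.709, 0.705, -0.0]
force: [0.2, 0.7, -0.3]
width: -0.0
gripper_force: 0.0
```

Run:
```python
from h import *
s=manip.get_state();print(s['time'],s['ee_pos'],s['force'])
im=shot('top','top4.png')
a=im[130:350,190:470,::-1]
cv2.imwrite('pics/topc4.png',cv2.resize(a,None,fx=2.7,fy=2.7,interpolation=cv2.INTER_CUBIC))
```

```text
14.1 [ 0.51499947 -0.27267504  0.29243327] [ 0.24579207  0.71666109 -0.32614837]
```

View pics/topc4.png

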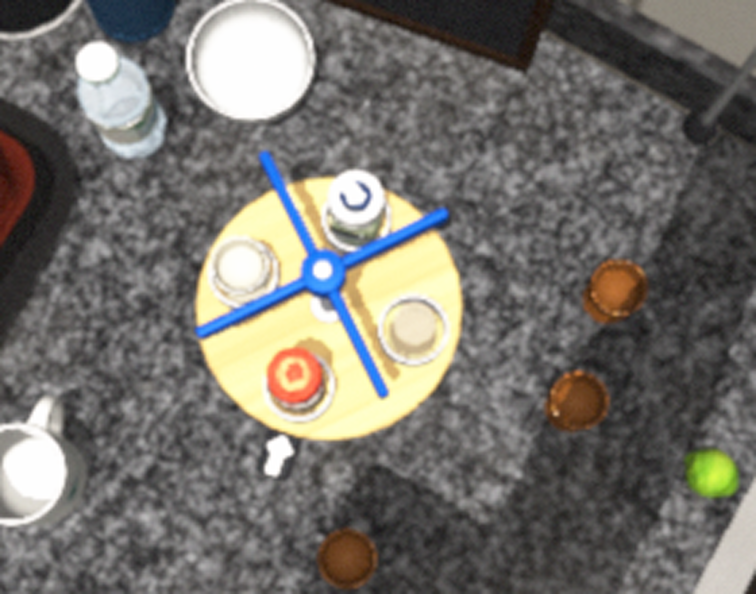

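The red cap is now at (295,375), about 162 to 163° against the pointer's 162°. All four things are upright and the hand is clear, so I'm handing the job in.

```bash
python3 -c "
from station import manip
print(manip.close_job())"
```

```text
the job is handed in; nothing more can be done
None
```

I turned the carousel about 126° clockwise until the red-capped jar stood at the pointer, by my last picture within about 2 mm; the four things were upright, the hand was clear, and the job is handed in (no verdict was returned).

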